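# Clamp the microscope chamber's cover evenly, crosswise

### The arm

A 6-joint arm with a two-finger parallel gripper is mounted at the origin on the work surface. World frame = base frame: x ahead of the robot, y to its left, z up, the work surface at z = 0. Lengths are in m, angles in degrees, forces in N, time in s.
With the tool pointing down it reaches from about 0.375 to 0.9 m from the base axis. Payload 3.1 kg.
Tool frame: the origin (TCP) lies where the fingers leave the gripper's body, on its centre line; the fingertips stand 70 mm ahead of it and the grasp point (between the pads) lies 51 mm ahead of it; y points along the fingers, z is the direction in which the jaws open and shut, and the axes are right-handed (so a half turn about y gives the same grasp; the last joint's range is limited). The gripper opens to 87 mm and grips with 3 to 60 N. Pads are 19 mm wide; open, the fingers measure 117 mm over their backs; the gripper's body (75 mm by 190 mm) begins 51 mm behind the grasp point.
Start: joints at [-79.956, 30.224, 82.088, -0, 67.689, -10.227], TCP at [0.217, -0.586, 0.292] pointing down, gripper open.
Joint ranges: [-176.69, 176.69], [-43.24, 126.21], [12.49, 139.97], [-82, 262], [0, 151.66], [-163.58, 163.58]. Speed limits (degrees/s): [159.86, 159.86, 180, 180, 180, 180].

### API

Orientations are given as a 3x3 rotation matrix whose columns are the frame's x, y, z axes.
In Python, from rig import bot gives the robot as it stands.
- The arm moves only by the shell command python3 -m pendant 'ROWS'. ROWS is JSON, a list of rows, each a list of 3 entries, a list of its own where there are three numbers: the shift along the tool's x, y, z in cm, then the turn, a rotation vector about the tool's x, y, z in rad, then the closure, from 0 (fully open) to 1 (shut). In form: [[[dx, dy, dz], [ax, ay, az], jaw], ...]. A call has 1 to 20 rows; each row shifts and turns the commanded pose from where the row before left it, along the tool's axes as they then stand; what a row does not reach is not made up. A row lasts 1/12 s, in which the tool goes at most 41.7 mm and 7.16 degrees, less where a joint would pass 70% of its speed; a pose out of reach is approached as far as the arm can. A call with a gripper value outside its range is refused whole. The fingers move at their own pace and stop on an object; the grip force is fixed at half the most. Time passes only in rows, so rows that do not move let the fingers close. It gives the time, the measured TCP pose, the force and the opening at its end, in the units of the state.
- bot.read_state(): the state, without advancing time (a new reading comes with each control period).
- bot.capture(name): name is "scene" or "side" or "wrist"; returns a dict with "img" (400x640x3 uint8, red, green, blue), "fx", "fy", "cx", "cy" (pixels), "R" (3x3) and "t" (3): a world point X has camera coordinates R X + t. Camera axes: x right, y down, z forward; pixel columns grow to the right and rows downward; lengths in m; the calibration is good to about 2 mm. A picture is of the moment at which its call begins. There is no depth.
- bot.hand_in(): hands the job in, once; it reports no verdict.
The state is a dict: "time_s": time; "joint_positions": joint angles; "qvel": joint speeds; "tau": joint torques, N m; "position": TCP position; "tcp_rot": TCP orientation; "force": force on the tool from outside, world axes, zero at the start; "moment": the same for the moment, N m; "opening": opening from 0.0 (shut) to 1.0 (fully open).
Only numpy, scipy, OpenCV 4.12 (cv2) and the standard library are available. Lean on these libraries where they do the work, as an engineer would, in place of code of your own. Each camera call takes 0.05 s, during which the arm holds its last target.

### The job

Clamp the cover ring of the microscope chamber down evenly with its four knobs, turning them clockwise and working crosswise: one knob, then the one opposite it, then the other pair. In a first round turn each knob only until you feel it bite and then a little further, about a twentieth of a turn and short of half its tightening travel; in a second round, again crosswise, turn each to its hard stop so that all four feet lie on the ring. Leave the mouse, jar and box where they are.

Things in the scene. Friction and masses are not known exactly. Their poses are not given: they have to be found in the camera images.
- chamber: the chamber's clamp frame, fixed to the bench: a grey square block 190 x 190 mm, 30 mm high, with a steel cover ring (132 mm across, top face 38 mm above the bench) around a glass window in its middle. Origin at the centre of its underside, z up, x and y parallel to its sides. The knobs stand on its diagonals, 95 mm from its centre
- knobA_grip (a point): knob A, at the corner towards the frame's +x +y: black upright bar 42 long, 14 thick, 32 mm tall (64 to 94 mm above the bench show) on a 38 mm disc. Point: on its turning axis, 83 mm above the bench; x along the bar, z up. Clockwise from above: free (0.025 N m) through a slack of 0.15 to 0.7 rad, differing per knob; then it bites and drags (0.8 N m) for 1.0 rad; then a hard stop. Stays where left
- footA_tip (a point): clamp foot of knob A: brass bar 16 mm wide, 8 mm thick, from under the knob inwards over the cover ring. Point: on its top face, 6 mm from the inner end, 49.5 mm above the bench at the start (foot 3.5 mm clear of the ring). It sinks 3.5 mm per rad of biting, to 46 mm at the knob's stop, where it lies on the ring
- knobB_grip (a point): knob B, at its -x +y corner: black upright bar 42 long, 14 thick, 32 mm tall (64 to 94 mm above the bench show) on a 38 mm disc. Point: on its turning axis, 83 mm above the bench; x along the bar, z up. Clockwise from above: free (0.025 N m) through a slack of 0.15 to 0.7 rad, differing per knob; then it bites and drags (0.8 N m) for 1.0 rad; then a hard stop. Stays where left
- footB_tip (a point): clamp foot of knob B: brass bar 16 mm wide, 8 mm thick, from under the knob inwards over the cover ring. Point: on its top face, 6 mm from the inner end, 49.5 mm above the bench at the start (foot 3.5 mm clear of the ring). It sinks 3.5 mm per rad of biting, to 46 mm at the knob's stop, where it lies on the ring
- knobC_grip (a point): knob C, at its -x -y corner, opposite knob A: black upright bar 42 long, 14 thick, 32 mm tall (64 to 94 mm above the bench show) on a 38 mm disc. Point: on its turning axis, 83 mm above the bench; x along the bar, z up. Clockwise from above: free (0.025 N m) through a slack of 0.15 to 0.7 rad, differing per knob; then it bites and drags (0.8 N m) for 1.0 rad; then a hard stop. Stays where left
- footC_tip (a point): clamp foot of knob C: brass bar 16 mm wide, 8 mm thick, from under the knob inwards over the cover ring. Point: on its top face, 6 mm from the inner end, 49.5 mm above the bench at the start (foot 3.5 mm clear of the ring). It sinks 3.5 mm per rad of biting, to 46 mm at the knob's stop, where it lies on the ring
- knobD_grip (a point): knob D, at its +x -y corner, opposite knob B: black upright bar 42 long, 14 thick, 32 mm tall (64 to 94 mm above the bench show) on a 38 mm disc. Point: on its turning axis, 83 mm above the bench; x along the bar, z up. Clockwise from above: free (0.025 N m) through a slack of 0.15 to 0.7 rad, differing per knob; then it bites and drags (0.8 N m) for 1.0 rad; then a hard stop. Stays where left
- footD_tip (a point): clamp foot of knob D: brass bar 16 mm wide, 8 mm thick, from under the knob inwards over the cover ring. Point: on its top face, 6 mm from the inner end, 49.5 mm above the bench at the start (foot 3.5 mm clear of the ring). It sinks 3.5 mm per rad of biting, to 46 mm at the knob's stop, where it lies on the ring
- mouse_mid (a point): computer mouse, 105 x 60 x 30 mm, loose on the bench; the point is 16 mm above the bench in its middle. Not to be disturbed
- bottle_mid (a point): amber jar with a white cap, 60 mm across, 120 mm tall, loose; the point is at its centre, half-way up. Not to be disturbed
- tipbox_mid (a point): box with a clear lid, 120 x 85 x 65 mm, loose; the point is at its centre, half-way up. Not to be disturbed

How it is judged (in metres and radians):
On the way, in this order (a step that is already met when the one before it is completed fails the run):
1. first round: two opposite knobs bite (feet down by 0.2 mm or more) while the other two do not yet (((z of each of footA_tip, footC_tip in the frame of chamber below 0.0493 m and z of each of footB_tip, footD_tip in the frame of chamber above 0.0493 m) or (z of each of footB_tip, footD_tip in the frame of chamber below 0.0493 m and z of each of footA_tip, footC_tip in the frame of chamber above 0.0493 m))), for 0.2 s.
2. first round done: all four knobs bite (feet down by 0.2 mm or more) (z of each of footA_tip, footB_tip, footC_tip, footD_tip in the frame of chamber below 0.0493 m), for 0.2 s.
3. second round: two opposite knobs are at their stops (feet down by 3.0 mm or more) while the other two are not (((z of each of footA_tip, footC_tip in the frame of chamber below 0.0465 m and z of each of footB_tip, footD_tip in the frame of chamber above 0.0465 m) or (z of each of footB_tip, footD_tip in the frame of chamber below 0.0465 m and z of each of footA_tip, footC_tip in the frame of chamber above 0.0465 m))), for 0.2 s.
At the end, for the whole second after the job is handed in: all four clamp feet are down on the ring, each lowered by at least 3.0 of its 3.5 mm, and the mouse, jar and box are within 20 mm of where they were (z of each of footA_tip, footB_tip, footC_tip, footD_tip in the frame of chamber below 0.0465 m and distance of each of mouse_mid, bottle_mid, tipbox_mid from where it was at the start of the episode below 0.02 m); the robot touches nothing.
It fails at once if a knob is tightened past half its travel (foot down by more than 1.75 mm) before all four have bitten (feet down by 0.2 mm) (z of any of footA_tip, footB_tip, footC_tip, footD_tip in the frame of chamber below 0.04775 m and z of any of footA_tip, footB_tip, footC_tip, footD_tip in the frame of chamber above 0.0493 m).
It fails at once if the mouse, jar or box is moved by more than 20 mm (distance of any of mouse_mid, bottle_mid, tipbox_mid from where it was at the start of the episode above 0.02 m).
It also fails if it takes over 72 s, if anything falls off the work surface, if the arm or the gripper's body presses on something with over 40 N, if the wrist force passes 120 N, or if a joint passes its speed limit or range.

## Working session

There is one attempt and no reset: what is moved stays moved. The work goes in short steps, Python scripts to look and compute and a shell command to move; the robot and the scene stay as the last step left them, time stands still between calls to the robot, and variables do not carry over. Pictures are saved under pics/ and viewed, and the job is handed in when it is done.

```bash
ls; mkdir -p pics; python3 - <<'E'
from rig import bot
import cv2,numpy as np
s=bot.read_state()
for k,v in s.items(): print(k,np.round(v,4).tolist())
for n in ["scene","side","wrist"]:
    c=bot.capture(n); cv2.imwrite(f"pics/{n}0.png",c["img"][:,:,::-1])
    np.savez(f"pics/{n}0.npz",**c)
    print(n,c["fx"],c["fy"],c["cx"],c["cy"],np.round(c["R"],4).tolist(),np.round(c["t"],4).tolist())
E
```

```text
pics
time_s 0.0
joint_positions [-79.9555, 30.2794, 82.1558, -0.0014, 67.6892, -10.2272]
qvel [-0.1033, 0.0179, -0.0589, 0.061, -0.0189, 0.0199]
tau [0.0012, -44.0031, -17.659, 0.0633, 0.0581, -0.0002]
position [0.2165, -0.5857, 0.2913]
tcp_rot [[-0.9381, -0.0004, 0.3465], [-0.3465, 0.0021, -0.9381], [-0.0004, -1.0, -0.0021]]
force [-0.7056, -0.3908, -0.0859]
moment [0.0232, 0.0363, -0.0289]
opening 0.999
scene 474.94706380947315 474.94706380947315 322.73831310551964 199.19355251935116 [[0.4208, 0.907, 0.0183], [0.7207, -0.322, -0.6139], [-0.5509, 0.2715, -0.7892]] [-0.2498, -0.3458, 1.5822]
side 439.5797375147052 439.5797375147052 321.12741765535947 205.98357194975907 [[-0.8393, -0.5434, -0.0189], [-0.3678, 0.593, -0.7163], [0.4004, -0.5942, -0.6975]] [0.4602, 0.2864, 1.0672]
wrist 299.23277674889795 299.23277674889795 317.648140556586 197.80028393970917 [[0.3464, -0.9381, -0.0023], [-0.8999, -0.333, 0.2817], [-0.265, -0.0955, -0.9595]] [-0.6241, -0.0341, 0.3924]
```

View pics/scene0.png

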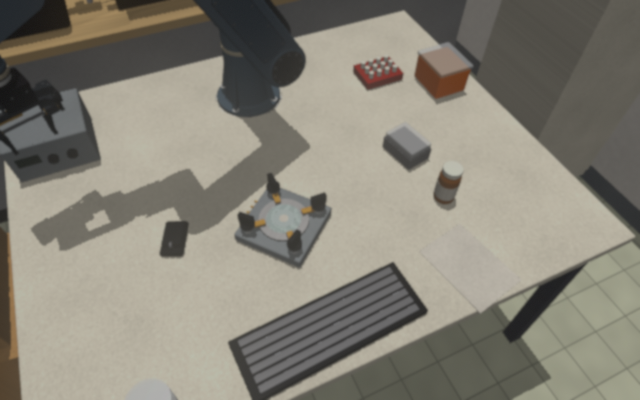

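View pics/side0.png

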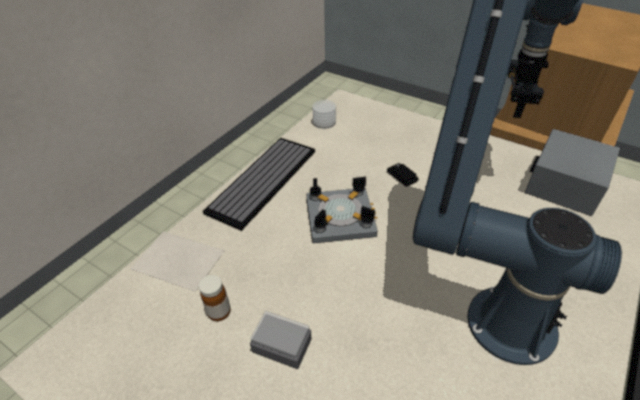

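View pics/wrist0.png

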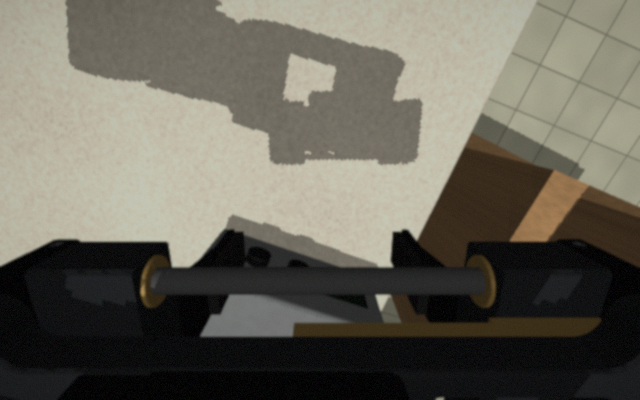

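```bash
cat > h.py <<'E'
import numpy as np,cv2
def ray(c,u,v,z):
    d=c["R"].T@np.array([(u-c["cx"])/c["fx"],(v-c["cy"])/c["fy"],1]); o=-c["R"].T@c["t"]
    return o+d*(z-o[2])/d[2]
def proj(c,X):
    p=c["R"]@np.asarray(X,float)+c["t"]; return np.array([c["fx"]*p[0]/p[2]+c["cx"],c["fy"]*p[1]/p[2]+c["cy"]])
E
python3 - <<'E'
import cv2,numpy as np
from h import *
a=cv2.imread("pics/scene0.png")[165:275,225:345]; b=cv2.imread("pics/side0.png")[165:255,290:390]
cv2.imwrite("pics/sc.png",cv2.resize(a,None,fx=5,fy=5,interpolation=cv2.INTER_CUBIC));cv2.imwrite("pics/sd.png",cv2.resize(b,None,fx=6,fy=6,interpolation=cv2.INTER_CUBIC))
s=dict(np.load("pics/scene0.npz"));d=dict(np.load("pics/side0.npz"))
print(ray(s,285,220,.038),ray(d,341,209,.038),ray(s,174,238,.0),ray(s,448,185,.06),ray(s,407,140,.065))
E
```

```text
[ 0.54788591 -0.08702839  0.038     ] [ 0.53520256 -0.08994516  0.038     ] [ 0.45762954 -0.36222336  0.        ] [0.63508496 0.35190555 0.06      ] [0.44729309 0.3356585  0.065     ]
```

View pics/sc.png

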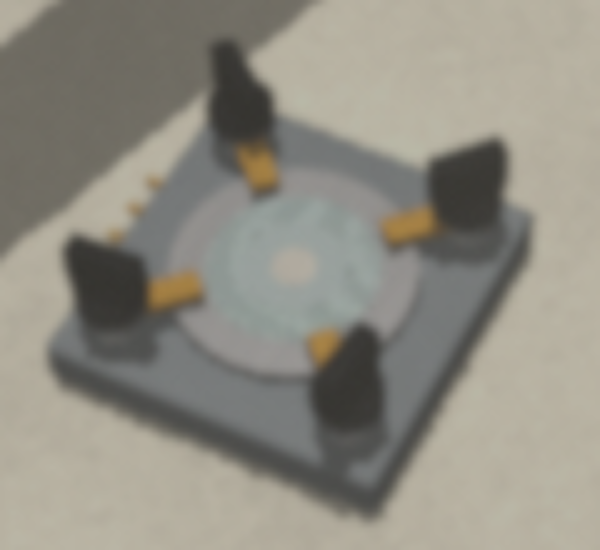

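View pics/sd.png

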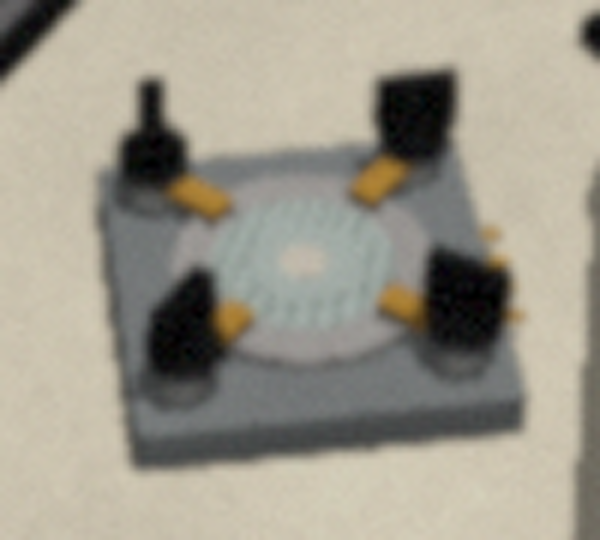

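```bash
python3 - <<'E'
import numpy as np
from h import *
from rig import bot
w=dict(np.load("pics/wrist0.npz")); s=bot.read_state(); R=np.array(s["tcp_rot"]);p=np.array(s["position"])
cp=-w["R"].T@w["t"]; print(cp, "in tool",R.T@(cp-p)); print("cam axes in tool",np.round(w["R"]@R,3))
print((R.T@(np.array([.545,-.085,.32])-p)*100).round(2))
E
```

```text
[ 0.28947841 -0.55936645  0.38465015] in tool [-0.07766633 -0.09313425  0.00029919]
cam axes in tool [[ 0.     0.001  1.   ]
 [ 0.959 -0.282  0.   ]
 [ 0.282  0.959 -0.001]]
[-48.17  -2.78 -35.61]
```

```bash
python3 -m pendant '[[[-2.57,0.31,-2.23],[0,0,0],0],[[-2.57,0.31,-2.23],[0,0,0],0],[[-2.57,0.31,-2.23],[0,0,0],0],[[-2.57,0.31,-2.23],[0,0,0],0],[[-2.57,0.31,-2.23],[0,0,0],0],[[-2.57,0.31,-2.23],[0,0,0],0],[[-2.57,0.31,-2.23],[0,0,0],0],[[-2.57,0.31,-2.23],[0,0,0],0],[[-2.57,0.31,-2.23],[0,0,0],0],[[-2.57,0.31,-2.23],[0,0,0],0],[[-2.57,0.31,-2.23],[0,0,0],0],[[-2.57,0.31,-2.23],[0,0,0],0],[[-2.57,0.31,-2.23],[0,0,0],0],[[-2.57,0.31,-2.23],[0,0,0],0],[[-2.57,0.31,-2.23],[0,0,0],0],[[-2.57,0.31,-2.23],[0,0,0],0],[[0,0,0],[0,0,0],0],[[0,0,0],[0,0,0],0]]'
cat > cap.py <<'E'
import sys
from rig import bot
import cv2,numpy as np
tag=sys.argv[1]
for n in sys.argv[2:]:
    c=bot.capture(n); cv2.imwrite(f"pics/{n}{tag}.png",c["img"][:,:,::-1]); np.savez(f"pics/{n}{tag}.npz",**c)
s=bot.read_state()
print({k:np.round(s[k],4).tolist() for k in ["time_s","position","tcp_rot","joint_positions"]})
E
python3 cap.py 1 wrist
```

```text
time_s: 1.65
position: [0.4789, -0.1075, 0.2423]
tcp_rot: [[-0.937, -0.001, 0.35], [-0.35, 0.0, -0.937], [0.001, -1.0, -0.0]]
force: [0.9, -0.6, -0.8]
opening: 0.999
{'time_s': 1.7, 'position': [0.4786, -0.1086, 0.2425], 'tcp_rot': [[-0.9373, -0.0007, 0.3485], [-0.3485, -0.0002, -0.9373], [0.0007, -1.0, -0.0001]], 'joint_positions': [-25.8418, 24.2348, 104.0299, -0.0325, 51.7659, 43.7851]}
```

View pics/wrist1.png

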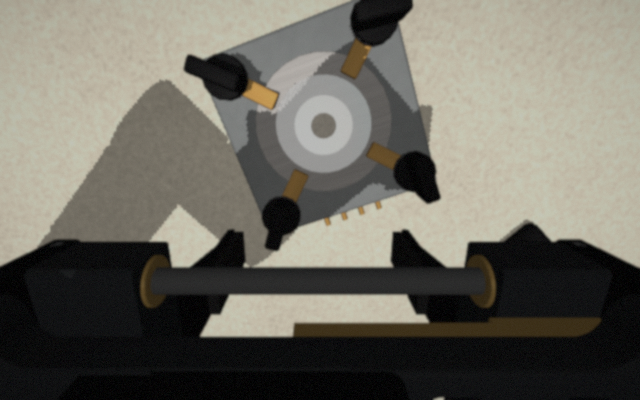

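```bash
python3 - <<'E'
import cv2,numpy as np
from h import *
im=cv2.imread("pics/wrist1.png"); c=dict(np.load("pics/wrist1.npz"))
O=ray(c,323,125,.038); print("centre",O)
k={}
for n,(u,v) in dict(k1=(224,77),k2=(375,20),k3=(414,173),k4=(281,215)).items():
    for z in (.05,.062):
        P=ray(c,u,v,z); d=P-O; print(n,z,P.round(4),np.hypot(*d[:2]).round(4),np.degrees(np.arctan2(d[1],d[0])).round(1))
g=cv2.convertScaleAbs(im,alpha=2.5)
crops=[cv2.resize(g[max(0,v-45):max(0,v-45)+90,u-50:u+50],(400,300),interpolation=cv2.INTER_CUBIC) if 0 else cv2.resize(g[max(0,v-35):max(0,v-35)+72,u-48:u+48],None,fx=4,fy=4,interpolation=cv2.INTER_CUBIC) for u,v in [(215,77),(380,35),(414,173),(281,215)]]
cv2.imwrite("pics/cr1.png",np.vstack([np.hstack(crops[:2]),np.hstack(crops[2:])]))
E
```

```text
centre [ 0.54024522 -0.09021205  0.038     ]
k1 0.05 [0.5487 0.0074 0.05  ] 0.0979 85.1
k1 0.062 [0.5488 0.0037 0.062 ] 0.0943 84.8
k2 0.05 [ 0.637  -0.1003  0.05  ] 0.0972 -6.0
k2 0.062 [ 0.6334 -0.0995  0.062 ] 0.0936 -5.7
k3 0.05 [ 0.5293 -0.1887  0.05  ] 0.0991 -96.3
k3 0.062 [ 0.5302 -0.1841  0.062 ] 0.0944 -96.1
k4 0.05 [ 0.443  -0.0815  0.05  ] 0.0976 174.9
k4 0.062 [ 0.4476 -0.0814  0.062 ] 0.0931 174.6
```

View pics/cr1.png

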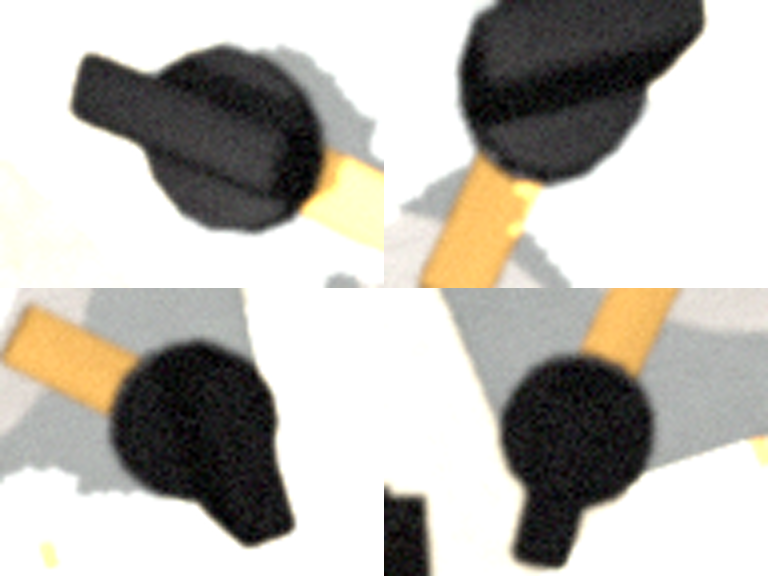

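```bash
python3 - <<'E'
import cv2,numpy as np
im=cv2.GaussianBlur(cv2.imread("pics/wrist1.png"),(0,0),0.8).astype(float).mean(2)
crops=[]
for (u,v),hi in zip([(215,77),(380,36),(414,173),(281,215)],(45,45,25,25)):
    a=np.clip((im[v-36:v+36,u-48:u+48]-5)/(hi-5)*255,0,255).astype(np.uint8); print(a.shape,im[v,u])
    a=cv2.resize(a,None,fx=4,fy=4,interpolation=cv2.INTER_CUBIC)
    for i in range(0,384,40): cv2.putText(a,str(u-48+i//4),(i,8),0,.3,128,1)
    for i in range(0,288,40): cv2.putText(a,str(v-36+i//4),(0,i+10),0,.3,128,1)
    crops.append(a)
cv2.imwrite("pics/cr2.png",np.vstack([np.hstack(crops[:2]),np.hstack(crops[2:])]))
E
```

```text
(72, 96) 26.333333333333332
(72, 96) 24.666666666666668
(72, 96) 4.333333333333333
(72, 96) 10.666666666666666
```

View pics/cr2.png

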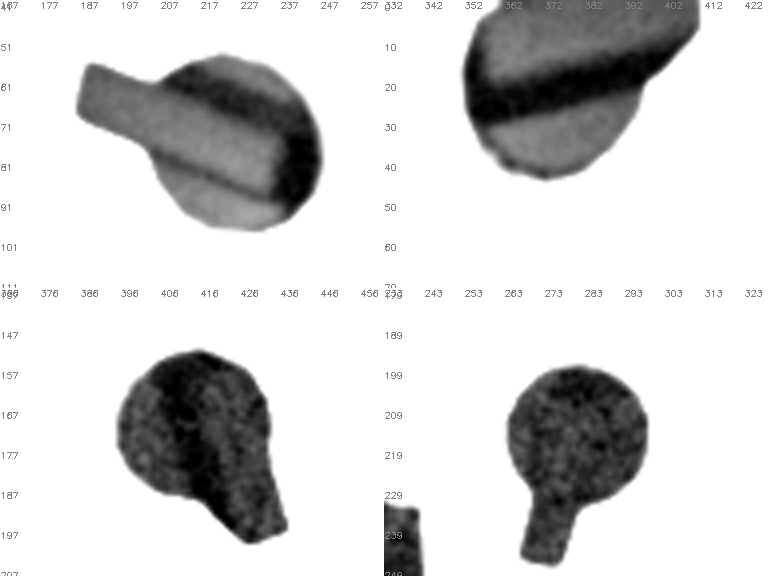

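```bash
cat > plan.py <<'E'
import numpy as np,sys
from rig import bot
K=dict(k1=(.5495,.0044),k2=(.6345,-.0995),k3=(.5309,-.1845),k4=(.4455,-.0807))
def rel(P,th=None):
    s=bot.read_state();R=np.array(s["tcp_rot"]);p=np.array(s["position"])
    d=R.T@(np.array(P)-p)*100
    out="t=%.2f j6=%.1f j1=%.1f  shift cm %s"%(s["time_s"],s["joint_positions"][5],s["joint_positions"][0],d.round(2))
    yaw=np.degrees(np.arctan2(R[1,0],R[0,0]))
    out+="  yaw_x %.1f"%yaw
    out+="  tilt err ax,az rad %.3f %.3f"%(R[2,2],-R[2,0])  # rough
    if th is not None:
        a=[(yaw-th-o) for o in (-360,-180,0,180,360)]
        out+="  ay(rad) options "+str(np.round(np.radians([x for x in a if abs(x)<190]),3))
    print(out)
if __name__=="__main__":
    k=sys.argv[1]; rel((*K[k],float(sys.argv[2])), float(sys.argv[3]) if len(sys.argv)>3 else None)
E
python3 - <<'E'
import numpy as np
from h import *
c=dict(np.load("pics/wrist1.npz"))
E={"k1":[((93,64),(282,128),(167,41)),((78,117),(272,188),(167,41))],"k2":[((101,82),(306,40),(332,0)),((91,124),(256,85),(332,0))],
"k3":[((270,162),(288,240),(366,137)),((190,92),(225,202),(366,137))],"k4":[((151,202),(136,270),(233,179)),((196,212),(178,277),(233,179))]}
for k,l in E.items():
    for a,b,o in l:
        A=ray(c,a[0]/4+o[0],a[1]/4+o[1],.094);B=ray(c,b[0]/4+o[0],b[1]/4+o[1],.094)
        d=B-A; print(k,np.degrees(np.arctan2(d[1],d[0])).round(1)%180, A[:2].round(4),B[:2].round(4))
E
python3 plan.py k1 .160
```

```text
k1 92.7 [0.5538 0.0209] [ 0.5554 -0.0149]
k1 91.0 [0.5439 0.0213] [ 0.5446 -0.0161]
k2 120.9 [ 0.6191 -0.0855] [ 0.638 -0.117]
k2 122.5 [ 0.6123 -0.0864] [ 0.6284 -0.1117]
k3 39.0 [ 0.535  -0.1887] [ 0.5213 -0.1998]
k3 42.69999999999999 [ 0.5423 -0.167 ] [ 0.5241 -0.1838]
k4 6.5 [ 0.444  -0.0772] [ 0.4274 -0.0791]
k4 4.300000000000011 [ 0.4452 -0.0872] [ 0.4291 -0.0884]
t=1.70 j6=43.8 j1=-25.8  shift cm [-10.58   8.24  -8.12]  yaw_x -159.6  tilt err ax,az rad -0.000 -0.001
```

```bash
python3 -m pendant '[[[-2.65,0,-2.03],[0,0,0],0],[[-2.65,0,-2.03],[0,0,0],0],[[-2.65,0,-2.03],[0,0,0],0],[[-2.65,0,-2.03],[0,0,0],0],[[0,0.55,0],[0,-0.1136,0],0.3],[[0,0.55,0],[0,-0.1136,0],0.3],[[0,0.55,0],[0,-0.1136,0],0.3],[[0,0.55,0],[0,-0.1136,0],0.3],[[0,0.55,0],[0,-0.1136,0],0.3],[[0,0.55,0],[0,-0.1136,0],0.3],[[0,0.55,0],[0,-0.1136,0],0.3],[[0,0.55,0],[0,-0.1136,0],0.3],[[0,0.55,0],[0,-0.1136,0],0.3],[[0,0.55,0],[0,-0.1136,0],0.3],[[0,0.55,0],[0,-0.1136,0],0.3],[[0,0,0],[0,0,0],0.3]]'
python3 plan.py k1 .137 92; python3 cap.py 2 wrist
```

```text
time_s: 3.03
position: [0.5492, 0.0019, 0.1813]
tcp_rot: [[0.032, -0.002, 0.999], [-0.999, 0.0, 0.032], [-0.0, -1.0, -0.002]]
force: [0.0, 0.1, -0.2]
opening: 0.697
t=3.03 j6=-13.3 j1=-11.4  shift cm [-0.25  4.43  0.05]  yaw_x -88.2  tilt err ax,az rad -0.002 0.000  ay(rad) options [ 3.139e+00 -3.000e-03 -3.145e+00]
{'time_s': 3.0833, 'position': [0.5495, 0.0021, 0.1818], 'tcp_rot': [[0.0277, -0.0014, 0.9996], [-0.9996, 0.0, 0.0277], [-0.0001, -1.0, -0.0014]], 'joint_positions': [-11.4256, 33.4676, 98.6121, -0.019, 47.999, -13.0026]}
```

View pics/wrist2.png

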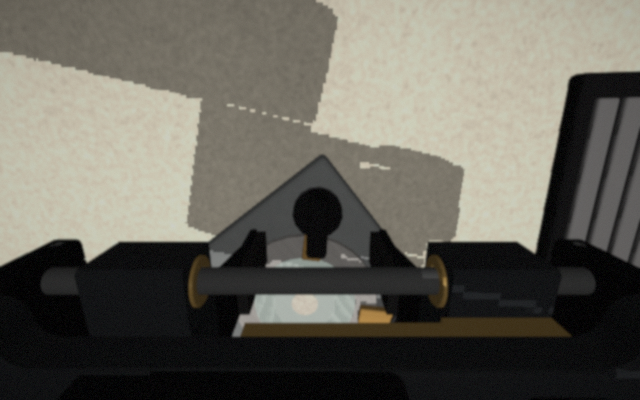

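```bash
python3 -m pendant '[[[-0.1,1.5,0],[0,0,0],0.3],[[-0.1,1.5,0],[0,0,0],0.3],[[0,1.45,0],[0,0,0],0.6],[[0,0,0],[0,0,0],1],[[0,0,0],[0,0,0],1],[[0,0,0],[0,0,0],1],[[0,0,0],[0,0,0],1],[[0,0,0],[0,0,0],1]]'; python3 -c "
from rig import bot;s=bot.read_state();print(s['opening'],s['force'],s['moment'])"; python3 cap.py 3 wrist
```

```text
time_s: 3.75
position: [0.5505, 0.0055, 0.1387]
tcp_rot: [[0.032, 0.002, 0.999], [-0.999, -0.0, 0.032], [0.0, -1.0, 0.002]]
force: [-0.4, -0.3, -0.1]
opening: 0.333
0.332587749544269 [-0.36020057 -0.33113681 -0.09533192] [-0.00177634 -0.07944389  0.03601548]
{'time_s': 3.8, 'position': [0.5504, 0.0056, 0.1385], 'tcp_rot': [[0.0321, 0.0017, 0.9995], [-0.9995, -0.0003, 0.0321], [0.0004, -1.0, 0.0017]], 'joint_positions': [-11.0484, 37.5624, 99.979, 0.0009, 42.3576, -12.8873]}
```

```bash
cat > st.py <<'E'
from rig import bot
import numpy as np
s=bot.read_state();R=np.array(s["tcp_rot"])
print("t %.2f yaw %.2f deg open %.3f"%(s["time_s"],np.degrees(np.arctan2(R[1,0],R[0,0])),s["opening"]),"F",np.round(s["force"],1),"M",np.round(s["moment"],3),"tau6 %.2f j6 %.1f"%(s["tau"][5],s["joint_positions"][5]),"z %.4f"%s["position"][2])
E
python3 -m pendant '[[[0,0,0],[0,0,0],1],[[0,0,0],[0,0,0],1],[[0,0,0],[0,0,0],1],[[0,0,0],[0,0,0],1]]'; python3 st.py
```

```text
time_s: 4.13
position: [0.5488, 0.0058, 0.1381]
tcp_rot: [[0.033, -0.003, 0.999], [-0.999, -0.0, 0.033], [0.0, -1.0, -0.003]]
force: [-3.2, -2.0, 6.3]
opening: 0.159
t 4.13 yaw -88.10 deg open 0.159 F [-3.2 -2.   6.3] M [-0.263  0.534  0.025] tau6 0.02 j6 -12.9 z 0.1381
```

```bash
python3 -m pendant '[[[0,0,0],[0,0.06,0],1],[[0,0,0],[0,0.06,0],1],[[0,0,0],[0,0,0],1]]' >/dev/null; python3 st.py; python3 -m pendant '[[[0,0,0],[0,0.06,0],1],[[0,0,0],[0,0,0],1]]'>/dev/null; python3 st.py
```

```text
t 4.38 yaw -95.11 deg open 0.155 F [-3.4 -0.8  6.4] M [-0.326  0.54   0.012] tau6 0.27 j6 -5.9 z 0.1380
t 4.55 yaw -98.54 deg open 0.159 F [-3.4 -2.   5.4] M [-0.261  0.593  0.01 ] tau6 0.25 j6 -2.5 z 0.1381
```

```bash
python3 -m pendant '[[[0,0,0],[0,0.06,0],1],[[0,0,0],[0,0,0],1]]' >/dev/null; python3 st.py; python3 -m pendant '[[[0,0,0],[0,0.06,0],1],[[0,0,0],[0,0,0],1]]'>/dev/null; python3 st.py;python3 -m pendant '[[[0,0,0],[0,0.06,0],1],[[0,0,0],[0,0,0],1]]'>/dev/null; python3 st.py
```

```text
t 4.72 yaw -101.98 deg open 0.157 F [-3.4 -1.3  5.4] M [-0.288  0.498 -0.038] tau6 0.25 j6 1.0 z 0.1381
t 4.88 yaw -105.41 deg open 0.159 F [-2.7 -0.8  4.8] M [-0.268  0.48  -0.002] tau6 0.25 j6 4.4 z 0.1380
t 5.05 yaw -108.85 deg open 0.158 F [-2.7 -1.8  4.5] M [-0.291  0.528  0.019] tau6 0.25 j6 7.8 z 0.1381
```

```bash
for i in 1 2 3; do python3 -m pendant '[[[0,0,0],[0,0.06,0],1],[[0,0,0],[0,0,0],1]]' >/dev/null; python3 st.py; done
```

```text
t 5.22 yaw -112.26 deg open 0.161 F [-3.4 -2.1  5.1] M [-0.29   0.495 -0.03 ] tau6 0.27 j6 11.2 z 0.1381
t 5.38 yaw -115.69 deg open 0.160 F [-3.  -1.7  4.8] M [-0.264  0.534 -0.037] tau6 0.25 j6 14.7 z 0.1381
t 5.55 yaw -118.97 deg open 0.160 F [-2.7  0.5  4.5] M [-0.114  0.441  0.621] tau6 0.89 j6 18.0 z 0.1381
```

```bash
for i in 1 2; do python3 -m pendant '[[[0,0,0],[0,0.06,0],1],[[0,0,0],[0,0.06,0],1],[[0,0,0],[0,0,0],1]]' >/dev/null; python3 st.py; done; python3 cap.py 4 wrist >/dev/null
```

```text
t 5.80 yaw -125.77 deg open 0.172 F [-3.4 -0.2  5.3] M [-0.097  0.419  0.739] tau6 1.04 j6 24.8 z 0.1380
t 6.05 yaw -132.64 deg open 0.168 F [-3.1 -0.5  5.8] M [-0.156  0.481  0.77 ] tau6 1.03 j6 31.7 z 0.1380
```

View pics/wrist4.png

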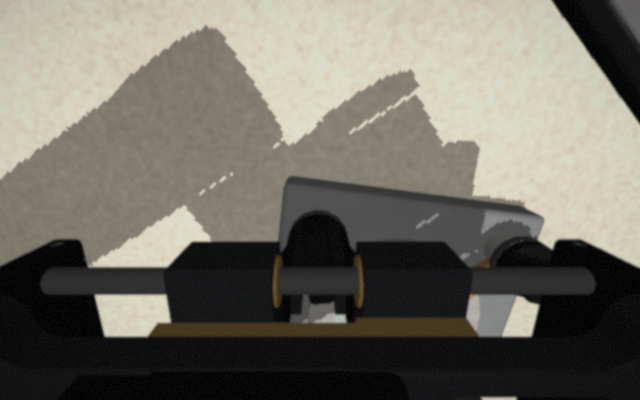

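```bash
python3 -m pendant '[[[0,0,0],[0,0,0],0.3],[[0,0,0],[0,0,0],0.3],[[0,0,0],[0,0,0],0.3],[[0,-2,0],[0,0,0],0.3],[[0,-3,0],[0,0,0],0.3],[[0,0,0],[0,0,0],0.3]]'; python3 st.py; python3 plan.py k3 .188 40.5
```

```text
time_s: 6.6
position: [0.553, 0.0054, 0.1915]
tcp_rot: [[-0.68, 0.009, 0.733], [-0.733, -0.001, -0.68], [-0.005, -1.0, 0.008]]
force: [1.3, -0.7, 0.4]
opening: 0.541
t 6.60 yaw -132.82 deg open 0.541 F [ 1.3 -0.7  0.4] M [-0.009 -0.109 -0.007] tau6 -0.01 j6 31.8 z 0.1915
t=6.60 j6=31.8 j1=-11.0  shift cm [15.43  0.36 11.29]  yaw_x -132.8  tilt err ax,az rad 0.008 0.005  ay(rad) options [ 3.258  0.117 -3.025]
```

```bash
python3 -m pendant '[[[3.09,0,2.26],[0,0,0],0.3],[[3.09,0,2.26],[0,0,0],0.3],[[3.09,0,2.26],[0,0,0],0.3],[[3.09,0,2.26],[0,0,0],0.3],[[3.07,0,2.25],[0,0,0],0.3],[[0,0.3,0],[0,0.117,0],0.3],[[0,0,0],[0,0,0],0.3]]'; python3 plan.py k3 .137 40.5; python3 cap.py 5 wrist>/dev/null
```

```text
time_s: 7.18
position: [0.5278, -0.1867, 0.184]
tcp_rot: [[-0.765, 0.001, 0.644], [-0.644, 0.0, -0.765], [-0.001, -1.0, 0.001]]
force: [0.0, -0.2, -0.4]
opening: 0.697
t=7.18 j6=19.0 j1=-30.9  shift cm [-0.38  4.7   0.03]  yaw_x -139.9  tilt err ax,az rad 0.001 0.001  ay(rad) options [ 3.134 -0.007 -3.149]
```

View pics/wrist5.png

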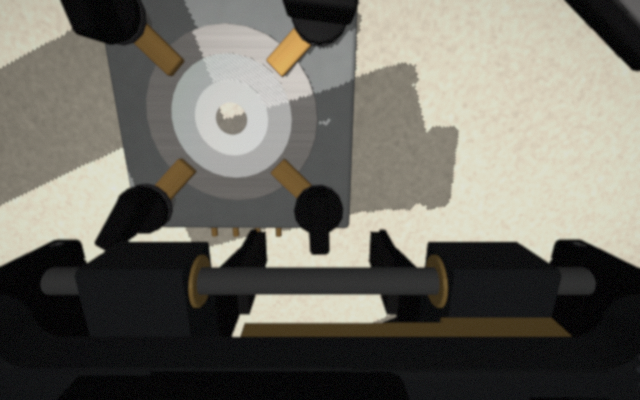

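```bash
python3 -m pendant '[[[-0.2,1.6,0],[0,0,0],0.4],[[-0.1,1.6,0],[0,0,0],0.5],[[0,1.45,0],[0,0,0],0.6],[[0,0,0],[0,0,0],1],[[0,0,0],[0,0,0],1],[[0,0,0],[0,0,0],1],[[0,0,0],[0,0,0],1],[[0,0,0],[0,0,0],1],[[0,0,0],[0,0,0],1]]'; python3 st.py;  python3 -m pendant '[[[0,0,0],[0,0.06,0],1],[[0,0,0],[0,0.06,0],1],[[0,0,0],[0,0,0],1]]' >/dev/null; python3 st.py; for i in 1 2; do python3 -m pendant '[[[0,0,0],[0,0.06,0],1],[[0,0,0],[0,0,0],1]]' >/dev/null; python3 st.py; done
```

```text
time_s: 7.98
position: [0.5318, -0.1834, 0.1392]
tcp_rot: [[-0.76, 0.005, 0.65], [-0.65, -0.003, -0.76], [-0.001, -1.0, 0.006]]
force: [2.3, -2.8, 0.2]
opening: 0.154
t 7.98 yaw -139.49 deg open 0.154 F [ 2.3 -2.8  0.2] M [-0.453 -0.373  0.015] tau6 0.02 j6 19.1 z 0.1392
t 8.23 yaw -146.47 deg open 0.160 F [ 3.6 -3.2  0.1] M [-0.556 -0.495  0.01 ] tau6 0.32 j6 26.1 z 0.1392
t 8.40 yaw -149.82 deg open 0.157 F [ 3.9 -4.4  1.3] M [-0.67  -0.607 -0.019] tau6 0.29 j6 29.4 z 0.1392
t 8.57 yaw -153.24 deg open 0.161 F [ 3.  -4.4  2.1] M [-0.666 -0.574  0.006] tau6 0.26 j6 32.8 z 0.1392
```

```bash
for i in 1 2 3; do python3 -m pendant '[[[0,0,0],[0,0.06,0],1],[[0,0,0],[0,0,0],1]]' >/dev/null; python3 st.py; done
```

```text
t 8.73 yaw -156.68 deg open 0.158 F [ 2.8 -4.8  1.2] M [-0.695 -0.624 -0.014] tau6 0.26 j6 36.3 z 0.1392
t 8.90 yaw -160.11 deg open 0.161 F [ 3.3 -4.2  1.5] M [-0.743 -0.606  0.039] tau6 0.27 j6 39.7 z 0.1392
t 9.07 yaw -163.36 deg open 0.162 F [ 3.7 -4.7  0.1] M [-0.673 -0.649  0.708] tau6 0.99 j6 43.0 z 0.1392
```

```bash
python3 -m pendant '[[[0,0,0],[0,0.06,0],1],[[0,0,0],[0,0.06,0],1],[[0,0,0],[0,0.06,0],1],[[0,0,0],[0,0.06,0],1],[[0,0,0],[0,0,0],1]]'>/dev/null; python3 st.py;python3 -m pendant '[[[0,0,0],[0,0,0],0.3],[[0,0,0],[0,0,0],0.3],[[0,0,0],[0,0,0],0.3],[[0,-2,0],[0,0,0],0.3],[[0,-3,0],[0,0,0],0.3],[[0,0,0],[0,0,0],0.3]]'; python3 plan.py k2 .188 121.5;python3 plan.py k4 .188 5.5
```

```text
t 9.48 yaw -177.06 deg open 0.171 F [ 4.8 -4.1 -0.5] M [-0.776 -0.737  0.767] tau6 1.04 j6 56.8 z 0.1392
time_s: 9.98
position: [0.531, -0.1822, 0.1917]
tcp_rot: [[-0.999, 0.004, 0.047], [-0.047, -0.002, -0.999], [-0.004, -1.0, 0.002]]
force: [0.8, -0.9, -0.3]
opening: 0.539
t=9.98 j6=56.9 j1=-30.4  shift cm [-10.73   0.4   -7.77]  yaw_x -177.3  tilt err ax,az rad 0.002 0.004  ay(rad) options [ 1.068 -2.073]
t=9.98 j6=56.9 j1=-30.4  shift cm [  8.06   0.32 -10.55]  yaw_x -177.3  tilt err ax,az rad 0.002 0.004  ay(rad) options [ 3.093 -0.049 -3.19 ]
```

```bash
python3 -m pendant '[[[2,0,-2.64],[0,0,0],0.3],[[2,0,-2.64],[0,0,0],0.3],[[2,0,-2.64],[0,0,0],0.3],[[2.06,0,-2.63],[0,-0.049,0],0.3],[[0,0.3,0],[0,0,0],0.3],[[0,0,0],[0,0,0],0.3]]'; python3 plan.py k4 .137 5.5; python3 cap.py 6 wrist>/dev/null
```

```text
time_s: 10.48
position: [0.4417, -0.0782, 0.1845]
tcp_rot: [[-0.995, -0.005, 0.098], [-0.098, 0.003, -0.995], [0.005, -1.0, -0.003]]
force: [0.9, -0.2, -0.2]
opening: 0.697
t=10.48 j6=60.0 j1=-24.4  shift cm [-0.38  4.75  0.31]  yaw_x -174.4  tilt err ax,az rad -0.003 -0.005  ay(rad) options [ 3.143e+00  2.000e-03 -3.140e+00]
```

View pics/wrist6.png

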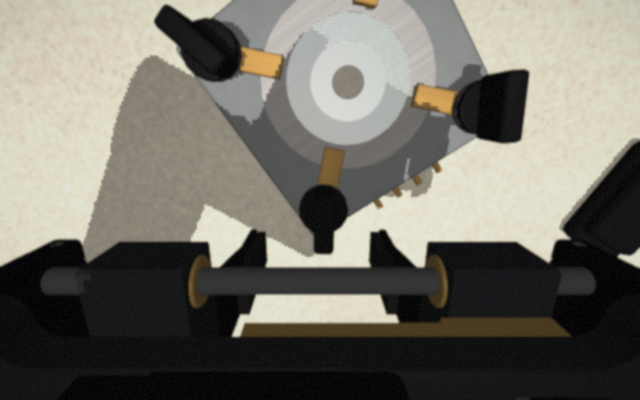

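```bash
python3 -m pendant '[[[-0.2,1.6,0.1],[0,0,0],0.4],[[-0.1,1.6,0.1],[0,0,0],0.5],[[0,1.45,0.1],[0,0,0],0.6],[[0,0,0],[0,0,0],1],[[0,0,0],[0,0,0],1],[[0,0,0],[0,0,0],1],[[0,0,0],[0,0,0],1],[[0,0,0],[0,0,0],1],[[0,0,0],[0,0,0],1]]'; python3 st.py;  python3 -m pendant '[[[0,0,0],[0,0.06,0],1],[[0,0,0],[0,0.06,0],1],[[0,0,0],[0,0,0],1]]' >/dev/null; python3 st.py; for i in 1 2; do python3 -m pendant '[[[0,0,0],[0,0.06,0],1],[[0,0,0],[0,0,0],1]]' >/dev/null; python3 st.py; done
```

```text
time_s: 11.28
position: [0.4481, -0.0817, 0.1394]
tcp_rot: [[-0.996, 0.001, 0.092], [-0.092, 0.003, -0.996], [-0.001, -1.0, -0.003]]
force: [2.4, 8.5, 2.0]
opening: 0.16
t 11.28 yaw -174.71 deg open 0.160 F [2.4 8.5 2. ] M [ 1.554 -0.4   -0.05 ] tau6 -0.05 j6 59.9 z 0.1394
t 11.53 yaw 178.39 deg open 0.161 F [3.4 6.7 1.5] M [ 1.17  -0.288 -0.082] tau6 0.26 j6 66.9 z 0.1394
t 11.70 yaw 174.97 deg open 0.160 F [1.3 6.2 1. ] M [ 0.993 -0.23   0.   ] tau6 0.23 j6 70.3 z 0.1394
t 11.87 yaw 171.59 deg open 0.152 F [1.4 5.8 2.1] M [ 1.076 -0.278 -0.047] tau6 0.27 j6 73.7 z 0.1394
```

```bash
for i in 1 2 3; do python3 -m pendant '[[[0,0,0],[0,0.06,0],1],[[0,0,0],[0,0,0],1]]' >/dev/null; python3 st.py; done
```

```text
t 12.03 yaw 168.21 deg open 0.156 F [1.9 5.4 3.8] M [ 1.038 -0.177 -0.094] tau6 0.27 j6 77.1 z 0.1394
t 12.20 yaw 164.83 deg open 0.156 F [2.1 5.9 5. ] M [ 1.05  -0.084  0.007] tau6 0.26 j6 80.5 z 0.1393
t 12.37 yaw 161.42 deg open 0.153 F [0.2 5.4 5.5] M [ 0.932 -0.046 -0.039] tau6 0.24 j6 83.9 z 0.1393
```

```bash
for i in 1 2 ; do python3 -m pendant '[[[0,0,0],[0,0.06,0],1],[[0,0,0],[0,0,0],1]]' >/dev/null; python3 st.py; done
```

```text
t 12.53 yaw 157.99 deg open 0.155 F [1.6 4.2 6. ] M [ 0.808 -0.036 -0.043] tau6 0.24 j6 87.4 z 0.1393
t 12.70 yaw 154.57 deg open 0.154 F [0.6 2.6 5.4] M [ 0.691  0.103 -0.019] tau6 0.24 j6 90.8 z 0.1393
```

```bash
for i in 1 2 ; do python3 -m pendant '[[[0,0,0],[0,0.06,0],1],[[0,0,0],[0,0,0],1]]' >/dev/null; python3 st.py; done
```

```text
t 12.87 yaw 151.33 deg open 0.162 F [0.5 4.5 5.8] M [0.854 0.011 0.69 ] tau6 0.93 j6 94.1 z 0.1393
t 13.03 yaw 147.93 deg open 0.171 F [0.5 4.4 5. ] M [0.819 0.05  0.71 ] tau6 0.97 j6 97.5 z 0.1393
```

```bash
python3 -m pendant '[[[0,0,0],[0,0.06,0],1],[[0,0,0],[0,0.06,0],1],[[0,0,0],[0,0.06,0],1],[[0,0,0],[0,0,0],1]]'>/dev/null; python3 st.py;python3 -m pendant '[[[0,0,0],[0,0,0],0.3],[[0,0,0],[0,0,0],0.3],[[0,0,0],[0,0,0],0.3],[[0,-2,0],[0,0,0],0.3],[[0,-3,0],[0,0,0],0.3],[[0,0,0],[0,0,0],0.3]]'; python3 plan.py k2 .188 121.5
```

```text
t 13.37 yaw 137.66 deg open 0.171 F [-1.3  1.7  6. ] M [0.492 0.206 0.758] tau6 1.03 j6 107.9 z 0.1393
time_s: 13.87
position: [0.4501, -0.0843, 0.1919]
tcp_rot: [[-0.736, 0.007, -0.677], [0.677, -0.003, -0.736], [-0.008, -1.0, -0.002]]
force: [-0.0, -1.1, 0.1]
opening: 0.541
t=13.87 j6=108.0 j1=-24.6  shift cm [-14.59   0.53 -11.37]  yaw_x 137.4  tilt err ax,az rad -0.002 0.008  ay(rad) options [ 0.277 -2.864]
```

```bash
python3 -m pendant '[[[-2.92,0,-2.27],[0,0,0],0.3],[[-2.92,0,-2.27],[0,0,0],0.3],[[-2.92,0,-2.27],[0,0,0],0.3],[[-2.92,0,-2.27],[0,0,0],0.3],[[-2.91,0,-2.29],[0,0,0],0.3],[[0,0,0],[0,-0.124,0],0.3],[[0,0,0],[0,-0.124,0],0.3],[[0,0,0],[0,-0.124,0],0.3],[[0,0,0],[0,-0.124,0],0.3],[[0,0,0],[0,-0.124,0],0.3],[[0,0,0],[0,-0.124,0],0.3],[[0,0,0],[0,-0.124,0],0.3],[[0,0,0],[0,-0.124,0],0.3],[[0,0,0],[0,-0.124,0],0.3],[[0,0,0],[0,-0.124,0],0.3],[[0,0,0],[0,-0.124,0],0.3],[[0,0,0],[0,-0.124,0],0.3]]'>/dev/null; python3 -m pendant '[[[0,0,0],[0,-0.124,0],0.3],[[0,0,0],[0,-0.124,0],0.3],[[0,0,0],[0,-0.124,0],0.3],[[0,0,0],[0,-0.124,0],0.3],[[0,0,0],[0,-0.124,0],0.3],[[0,0,0],[0,-0.124,0],0.3],[[0,0,0],[0,-0.124,0],0.3],[[0,0,0],[0,-0.124,0],0.3],[[0,0,0],[0,-0.124,0],0.3],[[0,0,0],[0,-0.124,0],0.3],[[0,0,0],[0,-0.124,0],0.3],[[0,0,0],[0,0,0],0.3]]';python3 plan.py k2 .137 121.5; python3 cap.py 7 wrist>/dev/null
```

```text
time_s: 16.28
position: [0.6321, -0.0987, 0.188]
tcp_rot: [[0.513, -0.001, 0.858], [-0.858, -0.0, 0.513], [-0.0, -1.0, -0.001]]
force: [0.1, -0.3, -0.0]
opening: 0.704
t=16.28 j6=-49.7 j1=-18.9  shift cm [0.19 5.1  0.17]  yaw_x -59.1  tilt err ax,az rad -0.001 0.000  ay(rad) options [ 3.131 -0.011 -3.152]
```

View pics/wrist7.png

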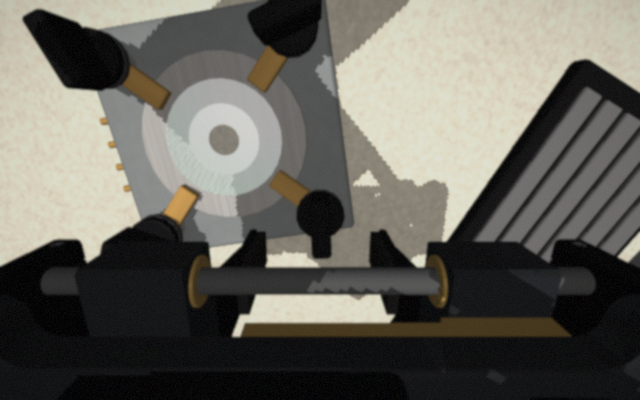

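Bar of k2 is centred and aligned (320,235).

```bash
python3 -m pendant '[[[0.1,1.7,0.1],[0,0,0],0.4],[[0.1,1.7,0.1],[0,0,0],0.5],[[0,1.6,0],[0,0,0],0.6],[[0,0,0],[0,0,0],1],[[0,0,0],[0,0,0],1],[[0,0,0],[0,0,0],1],[[0,0,0],[0,0,0],1],[[0,0,0],[0,0,0],1],[[0,0,0],[0,0,0],1]]'; python3 st.py;  python3 -m pendant '[[[0,0,0],[0,0.06,0],1],[[0,0,0],[0,0.06,0],1],[[0,0,0],[0,0,0],1]]' >/dev/null; python3 st.py; for i in 1 2; do python3 -m pendant '[[[0,0,0],[0,0.06,0],1],[[0,0,0],[0,0,0],1]]' >/dev/null; python3 st.py; done
```

```text
time_s: 17.08
position: [0.6349, -0.0996, 0.1398]
tcp_rot: [[0.511, -0.0, 0.859], [-0.859, -0.001, 0.511], [0.001, -1.0, -0.001]]
force: [-3.0, -1.2, 3.3]
opening: 0.159
t 17.08 yaw -59.24 deg open 0.159 F [-3.  -1.2  3.3] M [-0.301  0.292  0.018] tau6 0.01 j6 -49.6 z 0.1398
t 17.33 yaw -66.19 deg open 0.162 F [-3.7 -2.3  5.5] M [-0.297  0.414  0.037] tau6 0.32 j6 -42.6 z 0.1398
t 17.50 yaw -69.57 deg open 0.157 F [-3.6 -2.1  6.7] M [-0.353  0.487 -0.051] tau6 0.26 j6 -39.2 z 0.1398
t 17.67 yaw -72.91 deg open 0.160 F [-3.5 -1.4  6.2] M [-0.292  0.451  0.379] tau6 0.71 j6 -35.9 z 0.1398
```

```bash
python3 -m pendant '[[[0,0,0],[0,0.06,0],1],[[0,0,0],[0,0.06,0],1],[[0,0,0],[0,0.06,0],1],[[0,0,0],[0,0.06,0],1],[[0,0,0],[0.0,0,0],1]]'>/dev/null; python3 st.py;python3 -m pendant '[[[0,0,0],[0,0,0],0.3],[[0,0,0],[0,0,0],0.3],[[0,0,0],[0,0,0],0.3],[[0,-2,0],[0,0,0],0.3],[[0,-3,0],[0,0,0],0.3],[[0,-3,0],[0,0,0],0.3]]'; python3 plan.py k1 .188 46; python3 plan.py k3 .188 3;python3 plan.py k4 .188 138; python3 cap.py 8 wrist scene side >/dev/null
python3 - <<'E'
import cv2
a=cv2.imread("pics/scene8.png")[165:275,225:345]
cv2.imwrite("pics/sc8.png",cv2.resize(a,None,fx=5,fy=5,interpolation=cv2.INTER_CUBIC))
E
```

```text
t 18.08 yaw -86.54 deg open 0.172 F [-3.2 -2.2  5.2] M [-0.414  0.538  0.745] tau6 1.04 j6 -22.2 z 0.1397
time_s: 18.58
position: [0.6346, -0.0986, 0.2181]
tcp_rot: [[0.057, -0.002, 0.998], [-0.998, 0.002, 0.057], [-0.002, -1.0, -0.002]]
force: [0.5, -0.6, -0.2]
opening: 0.539
t=18.58 j6=-22.1 j1=-18.8  shift cm [-10.76   3.05  -7.91]  yaw_x -86.8  tilt err ax,az rad -0.002 0.002  ay(rad) options [ 0.825 -2.317]
t=18.58 j6=-22.1 j1=-18.8  shift cm [  8.     3.02 -10.84]  yaw_x -86.8  tilt err ax,az rad -0.002 0.002  ay(rad) options [ 1.575 -1.566]
t=18.58 j6=-22.1 j1=-18.8  shift cm [ -2.85   3.06 -18.77]  yaw_x -86.8  tilt err ax,az rad -0.002 0.002  ay(rad) options [ 2.361 -0.781]
```

View pics/wrist8.png

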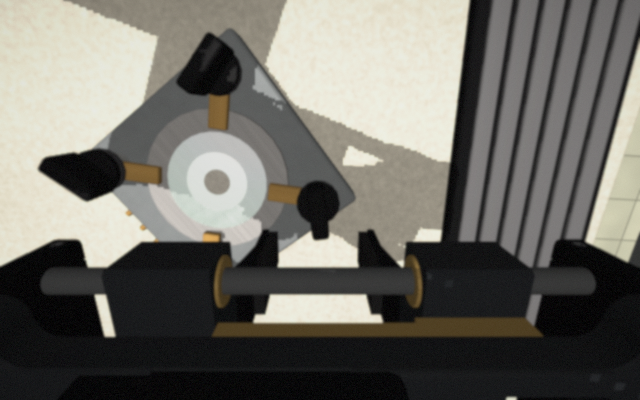

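View pics/sc8.png

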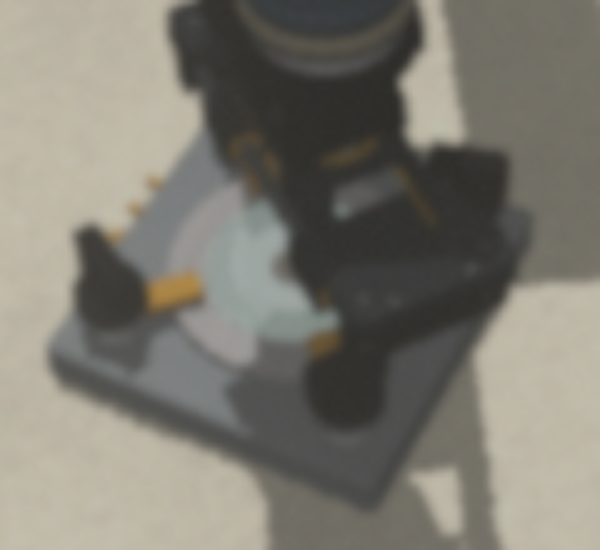

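```bash
python3 plan.py k2 .137 91.5; python3 -m pendant '[[[0,2.7,0],[0,0,0],0.4],[[0,2.7,0],[0,0.03,0],0.5],[[0,2.6,0],[0,0,0],0.6],[[0,0,0],[0,0,0],1],[[0,0,0],[0,0,0],1],[[0,0,0],[0,0,0],1],[[0,0,0],[0,0,0],1],[[0,0,0],[0,0,0],1],[[0,0,0],[0,0,0],1]]'; python3 st.py;  python3 -m pendant '[[[0,0,0],[0,0.08,0],1],[[0,0,0],[0,0.08,0],1],[[0,0,0],[0,0.08,0],1],[[0,0,0],[0,0.08,0],1],[[0,0,0],[0,0.08,0],1],[[0,0,0],[0,0.08,0],1],[[0,0,0],[0,0,0],1]]' >/dev/null; python3 st.py
```

```text
t=18.73 j6=-22.1 j1=-18.8  shift cm [-0.02  8.45 -0.31]  yaw_x -86.7  tilt err ax,az rad 0.007 -0.002  ay(rad) options [ 3.172  0.031 -3.111]
time_s: 19.48
position: [0.6346, -0.0993, 0.14]
tcp_rot: [[0.029, -0.001, 1.0], [-1.0, -0.001, 0.029], [0.001, -1.0, -0.001]]
force: [-2.5, -1.0, 3.6]
opening: 0.174
t 19.48 yaw -88.36 deg open 0.174 F [-2.5 -1.   3.6] M [-0.063  0.426  0.433] tau6 0.43 j6 -20.4 z 0.1400
t 20.07 yaw -115.88 deg open 0.188 F [-3.2  0.2  5.8] M [-0.135  0.595  0.688] tau6 1.15 j6 7.1 z 0.1400
```

```bash
for i in 1 2; do python3 -m pendant '[[[0,0,0],[0,0.06,0],1],[[0,0,0],[0,0.06,0],1],[[0,0,0],[0,0,0],1]]' >/dev/null; python3 st.py; done
```

```text
t 20.32 yaw -122.69 deg open 0.188 F [-4.7 -0.6  5.7] M [-0.088  0.674  0.766] tau6 1.03 j6 13.9 z 0.1400
t 20.57 yaw -129.56 deg open 0.186 F [-3.9  0.8  6.3] M [-0.068  0.685  0.72 ] tau6 1.03 j6 20.8 z 0.1400
```

Lag is steady at ~8°, knob following. Continue to the stop.

```bash
for i in 1 2 3 4; do python3 -m pendant '[[[0,0,0],[0,0.05,0],1],[[0,0,0],[0,0,0],1]]' >/dev/null; python3 st.py; done
```

```text
t 20.73 yaw -132.40 deg open 0.189 F [-4.2 -0.1  6.6] M [-0.064  0.681  0.754] tau6 0.98 j6 23.6 z 0.1400
t 20.90 yaw -135.26 deg open 0.185 F [-4.5 -1.   6.1] M [-0.096  0.665  0.758] tau6 0.98 j6 26.5 z 0.1400
t 21.07 yaw -138.13 deg open 0.188 F [-3.9 -0.4  5.9] M [-0.077  0.686  0.727] tau6 0.98 j6 29.4 z 0.1400
t 21.23 yaw -140.98 deg open 0.189 F [-3.5  0.1  6.1] M [-0.011  0.647  0.856] tau6 1.06 j6 32.2 z 0.1400
```

```bash
for i in 1 2 3; do python3 -m pendant '[[[0,0,0],[0,0.04,0],1],[[0,0,0],[0,0,0],1]]' >/dev/null; python3 st.py; done
```

```text
t 21.40 yaw -143.17 deg open 0.195 F [-4.1  0.3  5.9] M [0.019 0.644 1.182] tau6 1.31 j6 34.4 z 0.1400
t 21.57 yaw -145.42 deg open 0.206 F [-4.9 -0.7  6.5] M [-0.042  0.769  1.232] tau6 1.43 j6 36.7 z 0.1400
t 21.73 yaw -147.72 deg open 0.215 F [-3.1 -0.6  5.4] M [-0.137  0.727  1.132] tau6 1.34 j6 39.0 z 0.1399
```

```bash
python3 -m pendant '[[[0,0,0],[0,0,0],0.3],[[0,0,0],[0,0,0],0.3],[[0,0,0],[0,0,0],0.3],[[0,-2,0],[0,0,0],0.3],[[0,-3,0],[0,0,0],0.3],[[0,0,0],[0,0,0],0.3]]'; python3 plan.py k4 .188 141; python3 cap.py 9 wrist
python3 - <<'E'
import cv2,numpy as np
im=cv2.imread("pics/wrist9.png"); cv2.imwrite("pics/w9e.png",cv2.convertScaleAbs(im,alpha=4))
E
```

```text
time_s: 22.23
position: [0.6386, -0.1001, 0.1937]
tcp_rot: [[-0.849, 0.011, 0.529], [-0.529, -0.003, -0.849], [-0.008, -1.0, 0.008]]
force: [1.0, -0.8, 0.9]
opening: 0.584
t=22.23 j6=39.2 j1=-18.8  shift cm [ 15.37   0.36 -11.86]  yaw_x -148.1  tilt err ax,az rad 0.008 0.008  ay(rad) options [ 1.238 -1.904]
{'time_s': 22.2833, 'position': [0.6377, -0.0999, 0.1919], 'tcp_rot': [[-0.8487, 0.0085, 0.5288], [-0.5288, -0.0022, -0.8487], [-0.0061, -1.0, 0.0064]], 'joint_positions': [-18.8193, 38.4162, 84.2025, 0.0453, 56.8788, 39.2298]}
```

View pics/w9e.png

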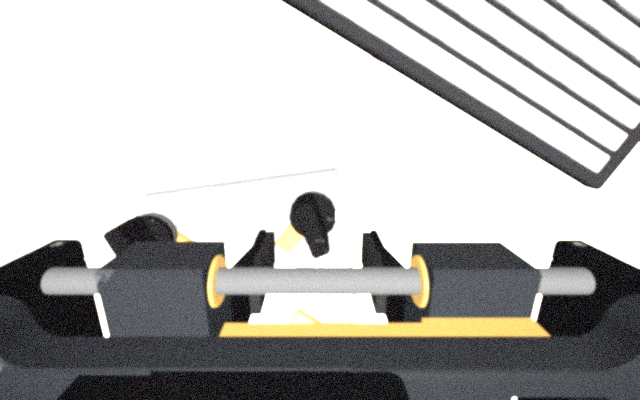

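```bash
python3 -m pendant '[[[3.07,0,-2.37],[0,0,0],0.3],[[3.07,0,-2.37],[0,0,0],0.3],[[3.07,0,-2.37],[0,0,0],0.3],[[3.07,0,-2.37],[0,0,0],0.3],[[3.09,0,-2.38],[0,0,0],0.3],[[0,0,0],[0,-0.119,0],0.3],[[0,0,0],[0,-0.119,0],0.3],[[0,0,0],[0,-0.119,0],0.3],[[0,0,0],[0,-0.119,0],0.3],[[0,0,0],[0,-0.119,0],0.3],[[0,0,0],[0,-0.119,0],0.3],[[0,0,0],[0,-0.119,0],0.3],[[0,0,0],[0,-0.119,0],0.3],[[0,0,0],[0,-0.119,0],0.3],[[0,0,0],[0,-0.119,0],0.3],[[0,0,0],[0,-0.119,0],0.3],[[0,0,0],[0,-0.119,0],0.3],[[0,0,0],[0,-0.119,0],0.3]]'>/dev/null; python3 -m pendant '[[[0,0,0],[0,-0.119,0],0.3],[[0,0,0],[0,-0.119,0],0.3],[[0,0,0],[0,-0.119,0],0.3],[[0,0,0],[0,0,0],0.3]]';python3 plan.py k4 .137 141; python3 cap.py 10 wrist >/dev/null
python3 - <<'E'
import cv2,numpy as np
im=cv2.imread("pics/wrist10.png"); cv2.imwrite("pics/w10e.png",cv2.convertScaleAbs(im,alpha=4))
E
```

```text
time_s: 24.12
position: [0.4419, -0.0798, 0.1881]
tcp_rot: [[0.779, -0.0, 0.628], [-0.628, 0.0, 0.779], [-0.0, -1.0, 0.0]]
force: [0.5, 0.8, -0.5]
opening: 0.701
t=24.12 j6=-75.7 j1=-24.6  shift cm [0.34 5.11 0.16]  yaw_x -38.9  tilt err ax,az rad 0.000 0.000  ay(rad) options [ 3.144e+00  2.000e-03 -3.139e+00]
```

View pics/w10e.png

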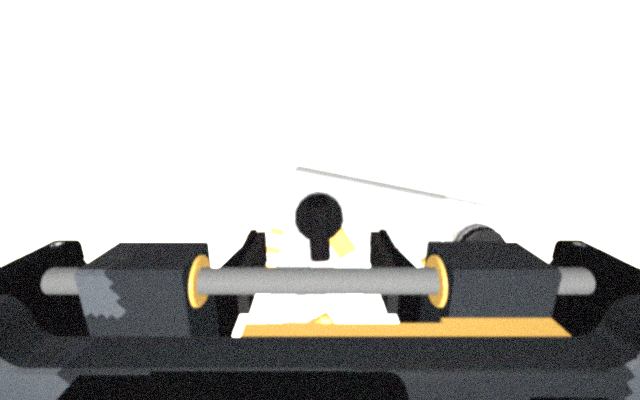

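```bash
python3 -m pendant '[[[0.1,1.7,0.1],[0,0,0],0.4],[[0.1,1.7,0],[0,0,0],0.5],[[0.1,1.6,0],[0,0,0],0.6],[[0,0,0],[0,0,0],1],[[0,0,0],[0,0,0],1],[[0,0,0],[0,0,0],1],[[0,0,0],[0,0,0],1],[[0,0,0],[0,0,0],1],[[0,0,0],[0,0,0],1]]'; python3 st.py;  python3 -m pendant '[[[0,0,0],[0,0.08,0],1],[[0,0,0],[0,0.08,0],1],[[0,0,0],[0,0.08,0],1],[[0,0,0],[0,0.08,0],1],[[0,0,0],[0,0.08,0],1],[[0,0,0],[0,0.08,0],1],[[0,0,0],[0,0.08,0],1],[[0,0,0],[0,0.08,0],1],[[0,0,0],[0,0,0],1]]' >/dev/null; python3 st.py; for i in 1 2 3; do python3 -m pendant '[[[0,0,0],[0,0.05,0],1],[[0,0,0],[0,0,0],1]]' >/dev/null; python3 st.py; done
```

```text
time_s: 24.92
position: [0.4451, -0.0813, 0.1394]
tcp_rot: [[0.779, 0.001, 0.628], [-0.628, -0.001, 0.779], [0.002, -1.0, -0.0]]
force: [-1.0, -1.9, 2.2]
opening: 0.162
t 24.92 yaw -38.87 deg open 0.162 F [-1.  -1.9  2.2] M [-0.177 -0.01   0.328] tau6 0.39 j6 -75.6 z 0.1394
t 25.67 yaw -75.51 deg open 0.170 F [-1.2 -1.   3.9] M [-0.271  0.091  0.702] tau6 1.15 j6 -38.9 z 0.1394
t 25.83 yaw -78.30 deg open 0.168 F [-1.3 -1.5  5.8] M [-0.269  0.098  0.786] tau6 0.98 j6 -36.1 z 0.1394
t 26.00 yaw -81.16 deg open 0.170 F [-0.9 -1.7  6. ] M [-0.294  0.087  0.787] tau6 0.98 j6 -33.3 z 0.1394
t 26.17 yaw -84.03 deg open 0.168 F [-0.  -2.   6.4] M [-0.254  0.094  0.773] tau6 0.98 j6 -30.4 z 0.1394
```

```bash
for i in 1 2 3 ; do python3 -m pendant '[[[0,0,0],[0,0.05,0],1],[[0,0,0],[0,0,0],1]]' >/dev/null; python3 st.py; done
```

```text
t 26.33 yaw -86.89 deg open 0.171 F [-1.5 -1.1  5.7] M [-0.248  0.075  0.746] tau6 0.98 j6 -27.6 z 0.1394
t 26.50 yaw -89.73 deg open 0.171 F [-0.4 -1.2  6.1] M [-0.313  0.111  0.868] tau6 1.06 j6 -24.7 z 0.1394
t 26.67 yaw -92.55 deg open 0.179 F [-0.4 -1.6  5.1] M [-0.423  0.144  0.887] tau6 1.13 j6 -21.9 z 0.1394
```

```bash
for i in 1 2 ; do python3 -m pendant '[[[0,0,0],[0,0.04,0],1],[[0,0,0],[0,0,0],1]]' >/dev/null; python3 st.py; done;  python3 -m pendant '[[[0,0,0],[0,0,0],0.3],[[0,0,0],[0,0,0],0.3],[[0,0,0],[0,0,0],0.3],[[0,-2,0],[0,0,0],0.3],[[0,-3,0],[0,0,0],0.3],[[0,0,0],[0,0,0],0.3]]'; python3 plan.py k1 .188 51;python3 plan.py k3 .188 6.5
```

```text
t 26.83 yaw -94.82 deg open 0.189 F [-2.1 -2.3  5.3] M [-0.248  0.105  0.984] tau6 1.18 j6 -19.6 z 0.1394
t 27.00 yaw -97.08 deg open 0.192 F [-0.6  0.7  4.7] M [-0.118  0.06   1.136] tau6 1.31 j6 -17.3 z 0.1394
time_s: 27.5
position: [0.4467, -0.0815, 0.1917]
tcp_rot: [[-0.129, 0.006, 0.992], [-0.992, -0.002, -0.129], [0.001, -1.0, 0.007]]
force: [0.5, -1.1, -0.9]
opening: 0.564
t=27.50 j6=-17.1 j1=-24.5  shift cm [-9.85  0.42  9.08]  yaw_x -97.4  tilt err ax,az rad 0.007 -0.001  ay(rad) options [ 0.551 -2.591]
t=27.50 j6=-17.1 j1=-24.5  shift cm [9.13 0.45 9.68]  yaw_x -97.4  tilt err ax,az rad 0.007 -0.001  ay(rad) options [ 1.328 -1.814]
```

```bash
python3 -m pendant '[[[-2.46,0,2.27],[0,0,0],0.3],[[-2.46,0,2.27],[0,0,0],0.3],[[-2.46,0,2.27],[0,0,0],0.3],[[-2.46,0,2.27],[0,0,0],0.3],[[0,0,0],[0,0.11,0],0.3],[[0,0,0],[0,0.11,0],0.3],[[0,0,0],[0,0.11,0],0.3],[[0,0,0],[0,0.11,0],0.3],[[0,0,0],[0,0.11,0],0.3],[[0,0,0],[0,0,0],0.3]]';python3 plan.py k1 .137 51; python3 cap.py 11 wrist >/dev/null
python3 - <<'E'
import cv2,numpy as np
im=cv2.imread("pics/wrist11.png"); cv2.imwrite("pics/w11e.png",cv2.convertScaleAbs(im,alpha=3))
E
```

```text
time_s: 28.33
position: [0.5473, 0.0052, 0.1879]
tcp_rot: [[-0.63, -0.001, 0.777], [-0.777, 0.001, -0.63], [-0.0, -1.0, -0.001]]
force: [0.3, -0.2, -0.7]
opening: 0.7
t=28.33 j6=27.8 j1=-11.2  shift cm [-0.08  5.09  0.23]  yaw_x -129.0  tilt err ax,az rad -0.001 0.000  ay(rad) options [ 3.141e+00 -1.000e-03 -3.142e+00]
```

View pics/w11e.png

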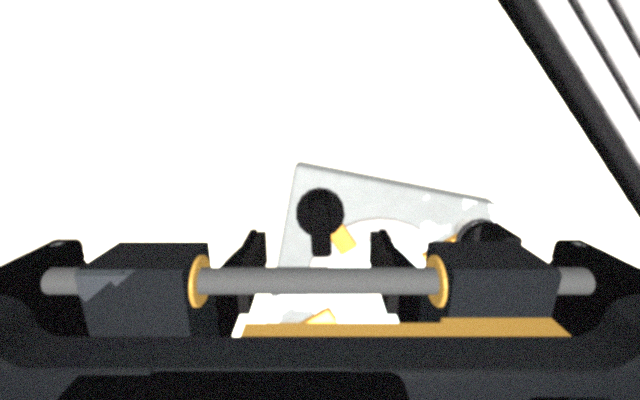

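```bash
python3 -m pendant '[[[0,1.7,0.1],[0,0,0],0.4],[[0,1.7,0.1],[0,0,0],0.5],[[0,1.6,0],[0,0,0],0.6],[[0,0,0],[0,0,0],1],[[0,0,0],[0,0,0],1],[[0,0,0],[0,0,0],1],[[0,0,0],[0,0,0],1],[[0,0,0],[0,0,0],1],[[0,0,0],[0,0,0],1]]'; python3 st.py;  python3 -m pendant '[[[0,0,0],[0,0.08,0],1],[[0,0,0],[0,0.08,0],1],[[0,0,0],[0,0.08,0],1],[[0,0,0],[0,0.08,0],1],[[0,0,0],[0,0.08,0],1],[[0,0,0],[0,0.08,0],1],[[0,0,0],[0,0.08,0],1],[[0,0,0],[0,0.08,0],1],[[0,0,0],[0,0.08,0],1],[[0,0,0],[0,0,0],1]]' >/dev/null; python3 st.py; for i in 1 2 3 4; do python3 -m pendant '[[[0,0,0],[0,0.05,0],1],[[0,0,0],[0,0,0],1]]' >/dev/null; python3 st.py; done
```

```text
time_s: 29.13
position: [0.5487, 0.0043, 0.1395]
tcp_rot: [[-0.627, -0.0, 0.779], [-0.779, 0.001, -0.627], [-0.0, -1.0, -0.001]]
force: [-1.9, 3.2, 3.6]
opening: 0.159
t 29.13 yaw -128.86 deg open 0.159 F [-1.9  3.2  3.6] M [0.556 0.214 0.311] tau6 0.36 j6 27.6 z 0.1395
t 29.97 yaw -170.06 deg open 0.166 F [-2.4  3.2  4.7] M [0.508 0.355 0.679] tau6 1.15 j6 68.9 z 0.1395
t 30.13 yaw -172.84 deg open 0.167 F [-2.1  3.4  5.9] M [0.586 0.401 0.742] tau6 0.97 j6 71.6 z 0.1395
t 30.30 yaw -175.70 deg open 0.167 F [-2.2  3.1  6.1] M [0.63  0.412 0.771] tau6 0.98 j6 74.5 z 0.1395
t 30.47 yaw -178.57 deg open 0.168 F [-1.2  3.1  5.4] M [0.624 0.373 0.774] tau6 0.98 j6 77.4 z 0.1395
t 30.63 yaw 178.59 deg open 0.171 F [-2.4  3.2  6. ] M [0.645 0.391 0.83 ] tau6 1.07 j6 80.2 z 0.1395
```

```bash
for i in 1 2 3; do python3 -m pendant '[[[0,0,0],[0,0.04,0],1],[[0,0,0],[0,0,0],1]]' >/dev/null; python3 st.py; done
```

```text
t 30.80 yaw 176.35 deg open 0.178 F [-3.2  2.7  6.1] M [0.65  0.429 0.957] tau6 1.15 j6 82.5 z 0.1395
t 30.97 yaw 174.07 deg open 0.185 F [-2.4  2.8  6.6] M [0.643 0.474 0.939] tau6 1.14 j6 84.7 z 0.1395
t 31.13 yaw 171.81 deg open 0.193 F [-2.6  3.1  7.3] M [0.609 0.546 1.091] tau6 1.25 j6 87.0 z 0.1395
```

Stop reached (torque and opening rise). On to k3.

```bash
python3 -m pendant '[[[0,0,0],[0,0,0],0.3],[[0,0,0],[0,0,0],0.3],[[0,0,0],[0,0,0],0.3],[[0,-2,0],[0,0,0],0.3],[[0,-3,0],[0,0,0],0.3],[[0,0,0],[0,0,0],0.3]]'; python3 plan.py k3 .188 6.5
```

```text
time_s: 31.63
position: [0.5523, 0.0028, 0.1927]
tcp_rot: [[-0.989, 0.01, -0.148], [0.148, -0.002, -0.989], [-0.01, -1.0, 0.0]]
force: [1.2, 0.9, 1.0]
opening: 0.559
t=31.63 j6=87.2 j1=-11.3  shift cm [-0.65  0.49 18.84]  yaw_x 171.5  tilt err ax,az rad 0.000 0.010  ay(rad) options [ 2.88  -0.262]
```

```bash
python3 -m pendant '[[[-0.13,0,3.77],[0,0,0],0.3],[[-0.13,0,3.77],[0,0,0],0.3],[[-0.13,0,3.77],[0,0,0],0.3],[[-0.13,0,3.77],[0,0,0],0.3],[[-0.13,0,3.77],[0,0,0],0.3],[[0,0.3,0],[0,-0.087,0],0.3],[[0,0,0],[0,-0.087,0],0.3],[[0,0,0],[0,-0.087,0],0.3],[[0,0,0],[0,0,0],0.3]]';python3 plan.py k3 .137 6.5; python3 cap.py 12 wrist >/dev/null
python3 - <<'E'
import cv2,numpy as np
im=cv2.imread("pics/wrist12.png"); cv2.imwrite("pics/w12e.png",cv2.convertScaleAbs(im,alpha=3))
E
```

```text
time_s: 32.38
position: [0.5276, -0.1847, 0.1852]
tcp_rot: [[-0.994, 0.0, 0.112], [-0.112, -0.0, -0.994], [-0.0, -1.0, 0.0]]
force: [0.3, 0.1, -1.2]
opening: 0.703
t=32.38 j6=52.8 j1=-30.7  shift cm [-0.33  4.82  0.02]  yaw_x -173.5  tilt err ax,az rad 0.000 0.000  ay(rad) options [ 3.141e+00 -1.000e-03 -3.142e+00]
```

View pics/w12e.png

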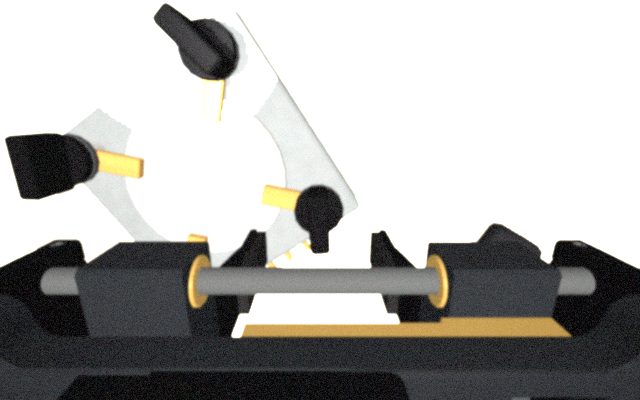

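```bash
python3 -m pendant '[[[-0.1,1.6,0],[0,0,0],0.4],[[-0.1,1.6,0],[0,0,0],0.5],[[-0.1,1.5,0],[0,0,0],0.6],[[0,0,0],[0,0,0],1],[[0,0,0],[0,0,0],1],[[0,0,0],[0,0,0],1],[[0,0,0],[0,0,0],1],[[0,0,0],[0,0,0],1],[[0,0,0],[0,0,0],1]]'; python3 st.py;  python3 -m pendant '[[[0,0,0],[0,0.08,0],1],[[0,0,0],[0,0.08,0],1],[[0,0,0],[0,0.08,0],1],[[0,0,0],[0,0.08,0],1],[[0,0,0],[0,0.08,0],1],[[0,0,0],[0,0.08,0],1],[[0,0,0],[0,0.08,0],1],[[0,0,0],[0,0.08,0],1],[[0,0,0],[0,0.08,0],1],[[0,0,0],[0,0,0],1]]' >/dev/null; python3 st.py; for i in 1 2 3 4; do python3 -m pendant '[[[0,0,0],[0,0.05,0],1],[[0,0,0],[0,0,0],1]]' >/dev/null; python3 st.py; done
```

```text
time_s: 33.18
position: [0.5314, -0.1844, 0.1397]
tcp_rot: [[-0.993, 0.002, 0.114], [-0.114, -0.003, -0.993], [-0.002, -1.0, 0.003]]
force: [0.1, -2.6, 0.6]
opening: 0.165
t 33.18 yaw -173.46 deg open 0.165 F [ 0.1 -2.6  0.6] M [-0.448  0.121  0.347] tau6 0.37 j6 53.1 z 0.1397
t 34.02 yaw 145.30 deg open 0.164 F [-2.2 -4.2  3.6] M [-0.605  0.132  0.752] tau6 1.15 j6 94.3 z 0.1397
t 34.18 yaw 142.53 deg open 0.170 F [-1.5 -5.8  3.8] M [-0.768  0.197  0.761] tau6 1.00 j6 97.1 z 0.1396
t 34.35 yaw 139.66 deg open 0.177 F [-0.8 -5.3  4. ] M [-0.88   0.202  0.739] tau6 0.98 j6 99.9 z 0.1396
t 34.52 yaw 136.79 deg open 0.171 F [-0.6 -4.9  4.8] M [-0.842  0.213  0.805] tau6 0.98 j6 102.8 z 0.1396
t 34.68 yaw 133.97 deg open 0.177 F [-0.6 -4.5  4.4] M [-0.824  0.177  0.948] tau6 1.18 j6 105.6 z 0.1396
```

```bash
for i in 1 2 3; do python3 -m pendant '[[[0,0,0],[0,0.04,0],1],[[0,0,0],[0,0,0],1]]' >/dev/null; python3 st.py; done; python3 -m pendant '[[[0,0,0],[0,0,0],0.3],[[0,0,0],[0,0,0],0.3],[[0,0,0],[0,0,0],0.3],[[0,-2,0],[0,0,0],0.3],[[0,-3,0],[0,0,0],0.3],[[0,-3,0],[0,0,0],0.3],[[0,-3,0],[0,0,0],0.3],[[0,0,0],[0,0,0],0.3]]'; python3 plan.py k1 .25
```

```text
t 34.85 yaw 131.71 deg open 0.186 F [-1.  -5.6  1.9] M [-0.914  0.106  0.948] tau6 1.13 j6 107.9 z 0.1396
t 35.02 yaw 129.46 deg open 0.192 F [-0.1 -6.   2.1] M [-0.936  0.098  1.1  ] tau6 1.29 j6 110.2 z 0.1396
t 35.18 yaw 127.17 deg open 0.203 F [-0.1 -6.6  2.6] M [-0.965  0.041  1.049] tau6 1.27 j6 112.5 z 0.1396
time_s: 35.85
position: [0.533, -0.1838, 0.254]
tcp_rot: [[-0.6, 0.009, -0.8], [0.8, -0.004, -0.6], [-0.008, -1.0, -0.005]]
force: [1.2, 0.6, 0.1]
opening: 0.675
t=35.85 j6=112.7 j1=-30.4  shift cm [ 14.07   0.34 -12.61]  yaw_x 126.9  tilt err ax,az rad -0.005 0.008
```

```bash
python3 -m pendant '[[[3.52,0,-1.55],[0,0,0],0.3],[[3.52,0,-1.55],[0,0,0],0.3],[[3.52,0,-1.55],[0,0,0],0.3],[[3.52,0,-1.55],[0,0,0],0.3],[[0,0,0],[0,0,0],0.3]]'; python3 cap.py 13 wrist scene side
python3 - <<'E'
import cv2,numpy as np
im=cv2.imread("pics/wrist13.png"); cv2.imwrite("pics/w13e.png",cv2.convertScaleAbs(im,alpha=3))
E
```

```text
time_s: 36.27
position: [0.491, -0.0268, 0.2474]
tcp_rot: [[-0.604, -0.008, -0.797], [0.797, 0.006, -0.604], [0.01, -1.0, 0.003]]
force: [-0.5, 0.4, 0.5]
opening: 0.699
{'time_s': 36.4167, 'position': [0.4957, -0.0329, 0.2483], 'tcp_rot': [[-0.601, -0.0005, -0.7993], [0.7993, 0.0005, -0.601], [0.0007, -1.0, 0.0001]], 'joint_positions': [-16.7159, 24.1047, 102.8956, 0.0255, 53.0329, 126.3279]}
```

View pics/w13e.png

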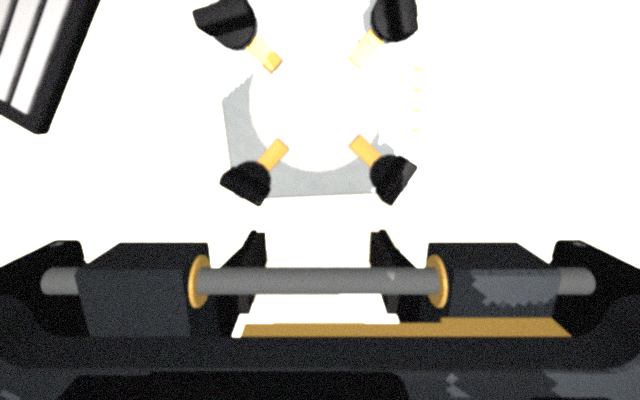

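View pics/scene13.png

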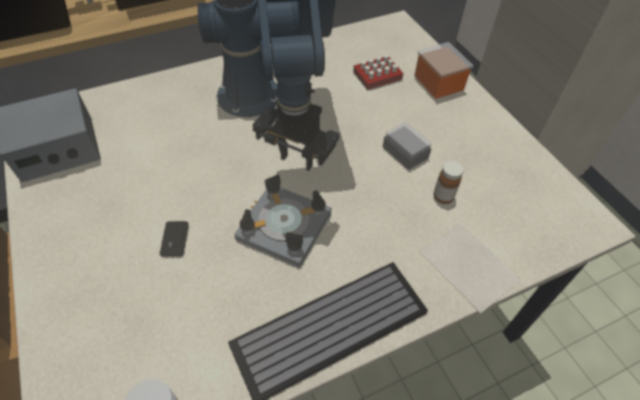

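```bash
python3 - <<'E'
import cv2,numpy as np
from h import *
c=dict(np.load("pics/wrist13.npz"))
K=dict(k1=(.5495,.0044),k2=(.6345,-.0995),k3=(.5309,-.1845),k4=(.4455,-.0807))
for k,p in K.items(): print(k,proj(c,(*p,.094)).round(0))
im=cv2.GaussianBlur(cv2.imread("pics/wrist13.png"),(0,0),0.8).astype(float).mean(2)
crops=[]
for u,v in [proj(c,(*K[k],.085)).astype(int) for k in K]:
    u=max(u,48);v=max(v,36); p=im[v-36:v+36,u-48:u+48]; hi=np.percentile(p[p<50],85)*1.3
    a=np.clip((p-4)/(hi-4)*255,0,255).astype(np.uint8)
    a=cv2.resize(a,None,fx=4,fy=4,interpolation=cv2.INTER_CUBIC); cv2.putText(a,f"off {u-48},{v-36}",(5,280),0,.5,0,1); crops.append(a)
cv2.imwrite("pics/cr3.png",np.vstack([np.hstack(crops[:2]),np.hstack(crops[2:])]))
E
```

```text
k1 [240. 190.]
k2 [219.  11.]
k3 [406.   3.]
k4 [398. 185.]
```

View pics/cr3.png

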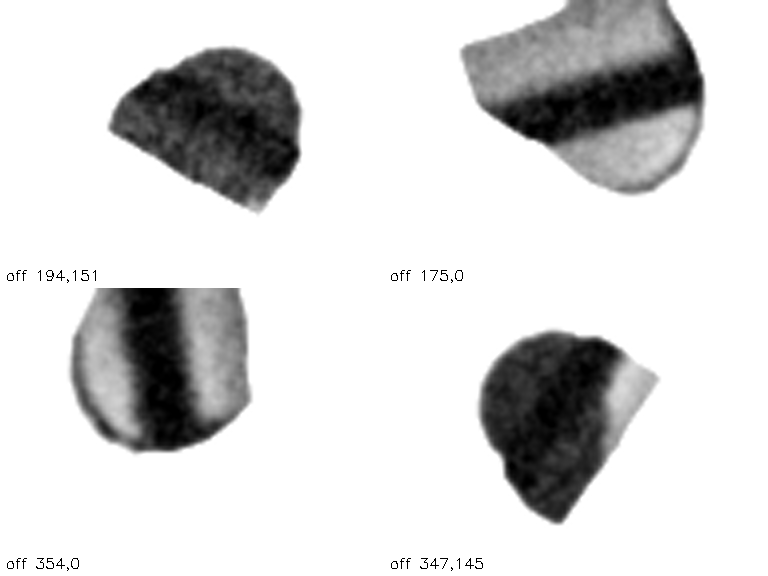

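```bash
python3 - <<'E'
import numpy as np
from h import *
c=dict(np.load("pics/wrist13.npz"))
E={"k1":((110,130),(258,213),(194,151)),"k2":((482-384,104),(680-384,55),(175,0)),"k3":((188,300-288),(203,415-288),(354,0)),"k4":((658-384,378-288),(560-384,523-288),(347,145))}
for k,(a,b,o) in E.items():
    A=ray(c,a[0]/4+o[0],a[1]/4+o[1],.094);B=ray(c,b[0]/4+o[0],b[1]/4+o[1],.094);d=B-A
    print(k,(np.degrees(np.arctan2(d[1],d[0]))%180).round(1))
s0=cv2.imread("pics/scene0.png").astype(int);s1=cv2.imread("pics/scene13.png").astype(int)
for n,(x0,y0,x1,y1) in dict(phone=(155,215,195,260),jar=(430,158,468,208),grey=(380,120,435,170),box=(410,40,475,100)).items(): print(n,abs(s0-s1)[y0:y1,x0:x1].mean().round(2))
E
```

```text
k1 5.7
k2 49.3
k3 140.1
k4 97.4
phone 14.26
jar 4.99
grey 4.56
box 4.09
```

```bash
python3 -c "
from rig import bot; print(bot.hand_in(), bot.read_state()['time_s'], bot.read_state()['force'])"
```

```text
the job is handed in; nothing more can be done
the job is handed in; nothing more can be done
```

I clamped the cover ring down in two crosswise rounds, turning every knob clockwise, and handed the job in at about 36.5 s of the allowed 72 s. There was no verdict.

- **First round:** one knob, its opposite, then the other pair. Each one clearly bit (torque stepped from about 0 to 0.75 N m). I turned each about 14° further at the gripper. The pads slipped a few degrees, so the knobs went about 10°, or 0.2 rad. That is a little less than the twentieth of a turn you asked for, and well short of half the travel.
- **Second round:** again crosswise, starting with the pair done last in the first round. Each knob was turned until torque rose to about 1.1–1.2 N m and the fingers began to slip on the bar, which I took as the hard stop.

**Last checks:**
- **Bar angles:** the final wrist picture gave 5.7°, 49.3°, 140.1° and 97.4°. The expected stop angles were about 4°, 50°, 141° and 95°, so all agree within 2.5°. That is inside the 8° margin for 3.0 mm of sink.
- **Feet heights:** I did not measure these directly; they follow from the knob angles.
- **Mouse, jar and box:** the arm only worked above the chamber, and in the scene picture they look unmoved. Image difference was about 4–5 grey levels around the jar and both boxes. It was 14 around the dark object I took to be the mouse, which I put down to a change in the arm's shadow.
- **Gripper:** it was open and raised clear, with the fingertips about 18 cm above the bench, when I handed in.

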